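Lay two filter cartridges in their V-cradles

TASK

Lay the thick long filter cartridge in the cradle with the wide V-forks and the slim one in the cradle with the narrow V-forks, each bridging both forks and centred on them, resting fully down in both Vs so that it cannot roll. The caps may point either way; set the cartridges down rather than dropping them. The short stubby cartridge is not part of the job.

Things in the scene. Friction and masses are not known exactly. Their poses are not given: they have to be found in the camera images.
- thick_mid (a point): The thick long filter cartridge lying on the bench: smooth round white housing, diameter 36 mm, length 120 mm; six-sided grey cap (36 mm across flats, 20 mm long, stops it rolling) on its +x end; a thin 12 mm nozzle at each end; about 180 g. Point: on the axis at mid-housing, 18 mm above the bench at the start; x along the axis to the cap. A stub as thick but 36 mm long is not it.
- slim_mid (a point): The slim long filter cartridge lying on the bench: smooth round white housing, diameter 22 mm, length 120 mm; six-sided grey cap (22 mm across flats, 20 mm long, stops it rolling) on its +x end; a thin 12 mm nozzle at each end; about 90 g. Point: on the axis at mid-housing, 11 mm above the bench at the start; x along the axis to the cap.
- wide_cradle_seat (a point): The wider of two fixed steel cradles: base plate 100 x 70 x 8 mm, two V-forks 10 mm thick at x = -36 and +36 mm, free gap 62 mm between. 90 degree Vs, 44 mm wide and 22 mm deep, tips 50 mm above the bench. Point: 53.5 mm above the bench, midway between the forks, where the thick cartridge's mid-housing is when seated. x level along the line through both Vs, z up.
- narrow_cradle_seat (a point): The narrower of two fixed steel cradles: base plate 100 x 46 x 8 mm, two V-forks 10 mm thick at x = -36 and +36 mm, free gap 62 mm between. 90 degree Vs, 28 mm wide and 14 mm deep, tips 50 mm above the bench. Point: 51.6 mm above the bench, midway between the forks, where the slim cartridge's mid-housing is when seated. x level along the line through both Vs, z up.

How it is judged (in metres and radians):
At the end, for the whole second after the job is handed in: The thick cartridge lies at rest in the wide cradle and the slim one in the narrow cradle: the middle of each smooth housing within 15 mm of the cradle's middle along the Vs, 10 mm across and 6 mm in height of the fully seated position, its axis within 10 degrees of the Vs (either way round) (x of thick_mid in the frame of wide_cradle_seat between -0.015 and 0.015 m and y of thick_mid in the frame of wide_cradle_seat between -0.01 and 0.01 m and z of thick_mid in the frame of wide_cradle_seat between -0.006 and 0.006 m and angle between the x axis of thick_mid and the x axis of wide_cradle_seat, either way round below 0.175 rad and linear speed of each of thick, slim below 0.02 m/s and angular speed of each of thick, slim below 0.3 rad/s and x of slim_mid in the frame of narrow_cradle_seat between -0.015 and 0.015 m and y of slim_mid in the frame of narrow_cradle_seat between -0.01 and 0.01 m and z of slim_mid in the frame of narrow_cradle_seat between -0.006 and 0.006 m and angle between the x axis of slim_mid and the x axis of narrow_cradle_seat, either way round below 0.175 rad); the robot touches nothing.
It fails at once if a cartridge is dropped: falling free of the fingers at over 0.8 m/s (a fall of about 33 mm) ((linear speed of thick above 0.8 m/s and contact force between the fingers and thick below 0.05 N) or (linear speed of slim above 0.8 m/s and contact force between the fingers and slim below 0.05 N)).
It also fails if it takes over 58 s, if anything falls off the work surface, if the arm or the gripper's body presses on something with over 40 N, if the wrist force passes 120 N, or if a joint passes its speed limit or range.

ROBOT

A 7-joint arm with a two-finger parallel gripper is mounted at the origin on the work surface. World frame = base frame: x ahead of the robot, y to its left, z up, the work surface at z = 0. Lengths are in m, angles in degrees, forces in N, time in s.
With the tool pointing down it reaches from about 0.425 to 0.875 m from the base axis. Payload 4.7 kg.
Tool frame: the origin (TCP) lies at the very end of the fingers, on their centre line; the grasp point (between the pads) lies 19 mm behind it; z points along the fingers, y is the direction in which the jaws open and shut (so a half turn about z gives the same grasp; the last joint's range is limited). The gripper opens to 87 mm and grips with 3 to 60 N. Pads are 19 mm wide; open, the fingers measure 117 mm over their backs; the gripper's body (75 mm by 190 mm) begins 51 mm behind the grasp point.
Start: joints at [-65.655, 18.392, -4.016, 83.108, 1.295, 78.541, -3.26], TCP at [0.26, 0.596, 0.223] pointing down, gripper open.
Joint ranges: [-163.93, 163.93], [-17.29, 119.83], [-79.2, 71.16], [3.27, 140.29], [-89.18, 269.18], [5.43, 117.66], [-154.24, 154.24]. Speed limits (degrees/s): [147.25, 147.25, 180, 180, 180, 180, 180].

INTERFACE

Orientations are given as [roll, pitch, yaw] about the fixed x, y, z axes, in that order (R = Rz(yaw) Ry(pitch) Rx(roll)).
In Python, from cell import * gives the robot as it stands.
- The arm moves only by the tool drive_tool, never from a script. Its argument "moves" is text: rows parted by semicolons, each of 5 numbers parted by spaces: the shift along the tool's x, y, z in m, then the turn about the tool's z in degrees, then the gripper's target within -1 to 1 (fully open at 1, half-way at 0, shut at -1). In form: x y z yaw fingers; .... A call has exactly 8 rows; each row is the pose to reach, as a shift and turn from the pose commanded when the call began, along the tool's axes at that moment; what a row does not reach only later rows make up. A row lasts 1/10 s, in which the tool goes at most 50 mm and 8.59 degrees, less where a joint would pass 70% of its speed; a pose out of reach is approached as far as the arm can. A call with a gripper value outside its range is refused whole. The fingers move at their own pace and stop on an object; "grip_force" is the grip in N (left out, the last holds). Time passes only in rows, so rows that repeat a pose let the fingers close, or fill a call up. It gives the time, the measured TCP pose, the force and the opening at its end, in the units of the state.
- get_obs(): the state, without advancing time (a new reading comes with each control period).
- read_camera(name): name is "side" or "top"; returns (picture, depth): 480x640x3 uint8, red, green, blue; 480x640 float32, m along the optical axis (not along the pixel's ray), 0 where there is no reading.
- calibration(name): a dict with "intrinsics" (3x3 intrinsics, pixels), "cam_to_world" (4x4, takes a point from camera to world coordinates). Camera axes: x right, y up, looking along -z (the intrinsics and any distortion apply to the point x, -y, -z); pixel columns grow to the right and rows downward; lengths in m; the calibration is good to about 2 mm. A picture is of the moment at which its call begins. calibration takes no time and is no camera call.
- sign_off(): hands the job in, once; it reports no verdict.
Trained networks look in the newest picture that a camera, given by its name, has taken for a name from the list of things; names that differ only in an ending like _2 or _b are one class to them, and where a whole thing is asked for, a point or a joint stands for the part that bears it (a point fixed in the world has none). Each returns a list of dicts, best first, with "conf" (0 to 1); they miss things now and then, are a little off and sometimes report something else, mostly with a low value. They report only what shows in the picture. A call takes as long as a camera call.
- search_frame(camera, name): "uv" ([column, row] in pixels, amid what is visible of it).
- pinpoint(camera, name): "uv" ([column, row] in pixels: a listed point, or the origin of a listed thing).
The state is a dict: "time_s": time; "qpos": joint angles; "joint_velocities": joint speeds; "effort": joint torques, N m; "tool_pos": TCP position; "tool_rot": TCP orientation; "force": force on the tool from outside, world axes, zero at the start; "wrist_torque": the same for the moment, N m; "grip_width": finger opening in m.
Only numpy, scipy, OpenCV 4.12 (cv2) and the standard library are available. Lean on these libraries where they do the work, as an engineer would, in place of code of your own. Each camera call takes 0.05 s, during which the arm holds its last target. There are 200 camera calls.

## Working session

There is one attempt and no reset: what is moved stays moved. The work goes in short steps, Python scripts to look and compute and a tool call to move; the robot and the scene stay as the last step left them, time stands still between calls to the robot, and variables do not carry over. Pictures are saved under pics/ and viewed, about 8 in all and at most 12, crops included, and the job is handed in when it is done.

Besides the shell and the picture viewer there is one more tool, called after "Request:" as a command line: name --argument value ..., lists and objects as JSON in quotes. drive_tool: Moves the arm, as the interface text tells. Its arguments: {"type":"object","properties":{"moves":{"type":"string"},"grip_force":{"type":"number"}},"required":["moves"]}

```bash
mkdir -p pics; ls; cat > h.py <<'E'
from cell import *
import numpy as np, cv2
def w(cam,uv,d):
    c=calibration(cam);K=np.array(c["intrinsics"]);T=np.array(c["cam_to_world"])
    uv=np.atleast_2d(uv).astype(float);d=np.atleast_1d(d)
    p=np.c_[(uv[:,0]-K[0,2])/K[0,0]*d,-(uv[:,1]-K[1,2])/K[1,1]*d,-d,np.ones(len(d))]
    return (p@T.T)[:,:3]
def cloud(cam,D):
    v,u=np.nonzero(D>0);return np.c_[u,v],w(cam,np.c_[u,v],D[v,u])
def ray(cam,uv,z):
    a=w(cam,uv,0.)[0];b=w(cam,uv,1.)[0];return a+(b-a)*(z-a[2])/(b[2]-a[2])
E
python3 - <<'E'
from h import *
o=get_obs();print(o)
for c in ("top","side"):
    I,D=read_camera(c);cv2.imwrite(f"pics/{c}0.png",I[:,:,::-1]);np.save(c+"D.npy",D);np.save(c+"I.npy",I)
    print(c,calibration(c))
    for n,z in (("thick_mid",.018),("slim_mid",.011),("wide_cradle_seat",.0535),("narrow_cradle_seat",.0516)):
        for r in pinpoint(c,n)[:3]: print(n,r, ray(c,r["uv"],z).round(4))
E
```

```text
pics
{'time_s': 0.0, 'qpos': array([-65.65483587,  18.43678463,  -4.01849483,  83.17347734,
         1.29590429,  78.54045581,  -3.26261497]), 'joint_velocities': array([ 0.00179871,  0.03859214, -0.11753348,  0.0560247 , -0.03982044,
        0.02040061, -0.03048326]), 'effort': array([ 7.61407173e-04, -4.91290677e+01, -4.03166050e-01, -3.12531424e+01,
       -6.36495254e-02,  4.37367812e-02,  1.98516468e-04]), 'tool_pos': array([0.25938123, 0.59541547, 0.22150019]), 'tool_rot': array([-1.79894587e+02,  5.65426985e-03,  1.56464937e+02]), 'force': array([ 0.52254874, -0.2742952 , -0.61325402]), 'wrist_torque': array([ 0.02463745,  0.02233386, -0.02041974]), 'grip_width': 0.0870154324334963}
top {'intrinsics': array([[444.80629283,   0.        , 316.78482833],
       [  0.        , 444.80629283, 236.11984481],
       [  0.        ,   0.        ,   1.        ]]), 'cam_to_world': array([[ 2.41158137e-02,  9.96530487e-01, -7.96581172e-02,
         4.21470759e-01],
       [-9.99709161e-01,  2.40274385e-02, -2.06789765e-03,
         1.85127386e-02],
       [-1.46742532e-04,  7.96848186e-02,
[... 618 characters left out ...]
d': array([[ 0.91623191,  0.24896162, -0.31390634,  0.15708395],
       [-0.40036284,  0.53936562, -0.74080654, -0.8119781 ],
       [-0.01512211,  0.80442703,  0.59385897,  0.76264257],
       [ 0.        ,  0.        ,  0.        ,  1.        ]])}
thick_mid {'uv': [253.1, 205.4], 'conf': 0.74} [0.4665 0.3133 0.018 ]
thick_mid {'uv': [427.5, 392.0], 'conf': 0.64} [ 0.5509 -0.366   0.018 ]
slim_mid {'uv': [253.8, 206.0], 'conf': 0.87} [0.4701 0.3203 0.011 ]
wide_cradle_seat {'uv': [295.2, 240.0], 'conf': 0.76} [0.4924 0.0832 0.0535]
wide_cradle_seat {'uv': [327.3, 294.3], 'conf': 0.34} [ 0.4826 -0.1098  0.0535]
narrow_cradle_seat {'uv': [326.5, 294.5], 'conf': 0.56} [ 0.4818 -0.1077  0.0516]
```

View pics/top0.png

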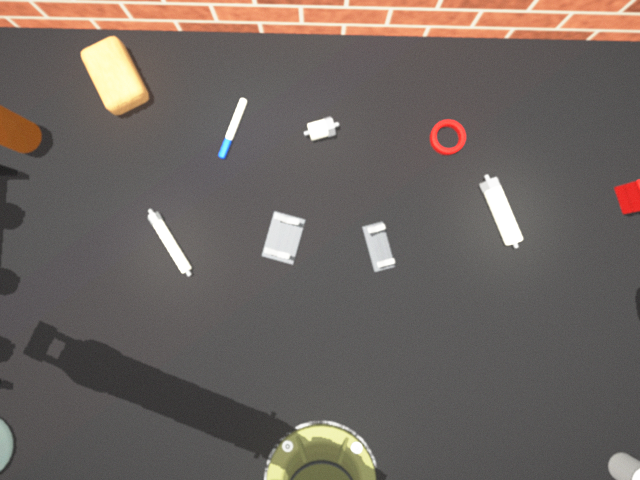

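View pics/side0.png

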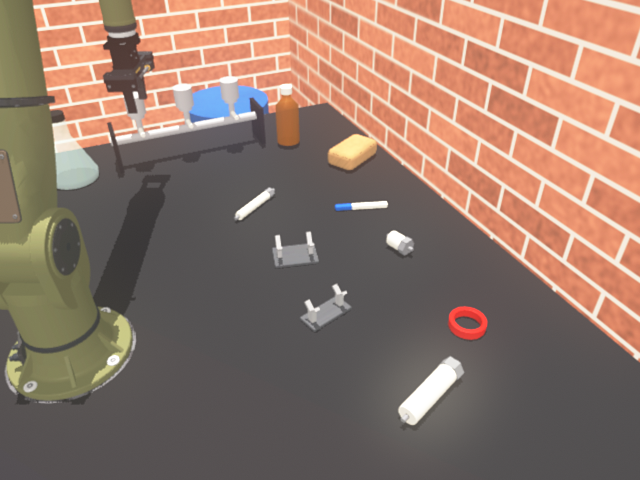

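```bash
python3 - <<'E'
from h import *
C=[]
for c in ("top","side"):
    D=np.load(c+"D.npy");C.append(cloud(c,D)[1])
    b=C[-1];b=b[(abs(b[:,2])<.01)&(b[:,0]>.3)&(b[:,0]<.8)];print("bench z",np.median(b[:,2]))
def an(n,c,z0,z1,r):
  for P,nm in zip(C,("top","side")):
    q=P[(np.hypot(P[:,0]-c[0],P[:,1]-c[1])<r)&(P[:,2]>z0)&(P[:,2]<z1)]
    if len(q)<20: print(n,nm,len(q));continue
    (cx,cy),s,a=cv2.minAreaRect((q[:,:2]*1000).astype(np.float32))
    m=q.mean(0);vv=np.linalg.svd(q[:,:2]-m[:2],full_matrices=False)[2][0]
    print(n,nm,len(q),"rect",round(cx),round(cy),np.round(s),round(a,1),"pca",np.degrees(np.arctan2(vv[1],vv[0])).round(1),"mean",m.round(4),"ztop",np.percentile(q[:,2],97).round(4))
an("thick",(.5475,-.3605),.012,.06,.1)
an("slim",(.465,.322),.008,.05,.1)
an("wide",(.4935,.09),.015,.07,.08)
an("narrow",(.4813,-.112),.015,.07,.08)
E
```

```text
bench z 0.000324765410534833
bench z -0.00020940140421576992
thick top 1301 rect 558 -365 [163.  42.] 23.9 pca -157.3 mean [ 0.556  -0.359   0.0312] ztop 0.0382
thick side 1723 rect 560 -366 [165.  41.] 23.4 pca -158.4 mean [ 0.5528 -0.3721  0.03  ] ztop 0.0369
slim top 764 rect 476 330 [164.  25.] 34.6 pca -146.2 mean [0.4761 0.3293 0.0191] ztop 0.024
slim side 345 rect 480 328 [167.  23.] 33.5 pca -146.6 mean [0.4748 0.3222 0.0174] ztop 0.0236
wide top 255 rect 491 92 [51. 82.] 76.1 pca 166.1 mean [0.4921 0.0926 0.0404] ztop 0.0509
wide side 179 rect 493 90 [52. 82.] 75.9 pca 166.5 mean [0.4946 0.093  0.0366] ztop 0.0499
narrow top 176 rect 477 -109 [82. 35.] 16.1 pca -163.6 mean [ 0.4782 -0.1096  0.0438] ztop 0.0509
narrow side 285 rect 479 -110 [85. 35.] 15.3 pca -164.1 mean [ 0.4763 -0.1115  0.0353] ztop 0.0497
```

The top view shows the slim cartridge at about (170,243), the wide cradle at (284,238), the narrow cradle at (379,246) and the thick cartridge at (501,211). The side view shows both caps at the +x ends. The networks agree with the depth rectangles.

I'll start with the slim cartridge.

Request:
drive_tool --moves "-0.3 -0.168 0.08 122.5 1;-0.3 -0.168 0.08 122.5 1;-0.3 -0.168 0.08 122.5 1;-0.3 -0.168 0.08 122.5 1;-0.3 -0.168 0.08 122.5 1;-0.3 -0.168 0.08 122.5 1;-0.3 -0.168 0.08 122.5 1;-0.3 -0.168 0.08 122.5 1" --grip_force 25

```text
time_s: 1.3
tool_pos: [0.472, 0.3135, 0.1414]
tool_rot: [179.9, 0.3, 86.7]
force: [-0.3, -0.1, 0.4]
grip_width: 0.0872
```

Request:
drive_tool --moves "0 0 0 53.7 1;0 0 0 53.7 1;0 0 0 53.7 1;0 0 0 53.7 1;0 0 0 53.7 1;0 0 0 53.7 1;0 0 0 53.7 1;0 0 0 53.7 1"

```text
time_s: 2.1
tool_pos: [0.4675, 0.3222, 0.1427]
tool_rot: [-180.0, -0.0, 34.0]
force: [-0.3, 0.0, 0.1]
grip_width: 0.0872
```

```bash
python3 - <<'E'
from h import *
o=get_obs();print(o["tool_pos"],o["tool_rot"],o["qpos"])
out=[]
for c,n in (("top",0),("side",1)):
    I,D=read_camera(c);u,P=cloud(c,D)
    q=(np.hypot(P[:,0]-.476,P[:,1]-.329)<.11)&(P[:,2]>.008)&(P[:,2]<.04)
    (cx,cy),s,a=cv2.minAreaRect((P[q][:,:2]*1000).astype(np.float32));print(c,q.sum(),cx,cy,s,a)
    out.append(I[:,:,::-1])
a=cv2.resize(out[0][180:330,90:290],(400,300));b=cv2.resize(out[1][90:270,150:390],(400,300))
cv2.imwrite("pics/a1.png",np.hstack([a,b]))
E
```

```text
[0.46754864 0.32221344 0.14270488] [-1.79997870e+02 -1.63428310e-02  3.40205258e+01] [-54.31333062  11.60750356  19.26925729 101.66250999  -4.1262858
  67.4004072  -89.8024498 ]
top 419 469.260498046875 327.3265380859375 (149.85614013671875, 22.63120460510254) 34.72569274902344
side 349 479.5260009765625 326.8200988769531 (167.915771484375, 22.56206703186035) 34.02246856689453
```

View pics/a1.png

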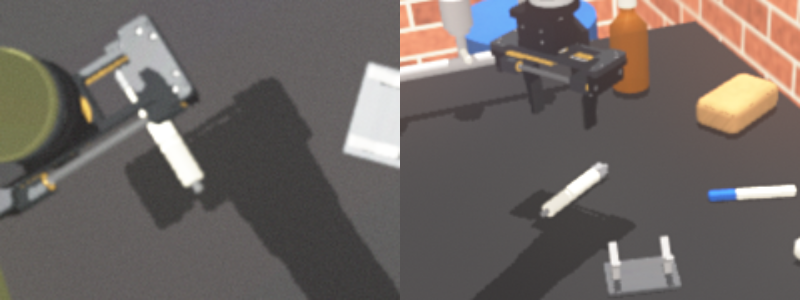

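The picture shows the gripper above the slim cartridge with the jaws across its axis and the cap at the far right end. I'll descend and grip.

Request:
drive_tool --moves "0.002 0 0.04 0 1;0.002 0 0.08 0 1;0.002 0 0.11 0 1;0.002 0 0.125 0 1;0.002 0 0.133 0 1;0.002 0 0.138 0 1;0.002 0 0.138 0 1;0.002 0 0.138 0 -1"

```text
time_s: 3.0
tool_pos: [0.4701, 0.324, 0.0059]
tool_rot: [-180.0, -0.1, 34.0]
force: [-0.2, -0.8, 0.4]
grip_width: 0.0836
```

Request:
drive_tool --moves "0 0 0 0 -1;0 0 0 0 -1;0 0 0 0 -1;0 0 0 0 -1;0 0 0 0 -1;0 0 0 0 -1;0 0 0 0 -1;0 0 0 0 -1"

```text
time_s: 3.8
tool_pos: [0.4692, 0.3233, 0.0046]
tool_rot: [-180.0, -0.0, 34.0]
force: [-1.8, 0.6, -0.2]
grip_width: 0.0233
```

Request:
drive_tool --moves "0 0 0 0 -1;0 0 0 0 -1;0 0 -0.01 0 -1;0 0 -0.03 0 -1;0 0 -0.06 0 -1;0 0 -0.09 0 -1;0 0 -0.12 0 -1;0 0 -0.12 0 -1"

```text
time_s: 4.6
tool_pos: [0.472, 0.325, 0.1299]
tool_rot: [-179.9, -0.5, 34.0]
force: [1.7, 0.8, -1.2]
grip_width: 0.0214
```

```bash
cat > held.py <<'E'
from h import *
import sys
L,d0=164,None
o=get_obs();t=o["tool_pos"];yaw=np.radians(o["tool_rot"][2]);print(t,o["tool_rot"],o["force"],o["grip_width"])
ax=np.array([np.cos(yaw),np.sin(yaw)]);n=np.array([-ax[1],ax[0]])
r=float(sys.argv[1])
out=[]
for c in ("top","side"):
    I,D=read_camera(c);u,P=cloud(c,D)
    d=P[:,:2]-t[:2];a=d@ax;b=d@n
    # away from the finger pads
    q=(abs(a)<.12)&(abs(a)>.02)&(abs(b)<r+.012)&(abs(P[:,2]-t[2]-.012)<.03)
    Q=P[q];A=a[q]
    if len(Q)<30: print(c,len(Q));continue
    print(c,len(Q),"along",A.min().round(4),A.max().round(4),"across lo/hi by end:")
    for lo,hi in ((-.075,-.05),(-.05,-.022),(.022,.05),(.05,.075)):
        s=q&(a>lo)&(a<hi)
        if s.sum()>8: print("  ",lo,s.sum(),"b",np.percentile(b[s],[3,97]).round(4),"z",np.percentile(P[s][:,2],[3,50,97]).round(4))
    K=np.array(calibration(c)["intrinsics"]);uv=u[q].mean(0).astype(int)
    x,y=np.clip(uv-[100,75],0,[440,330]);out.append(cv2.resize(I[y:y+150,x:x+200,::-1],(400,300)))
cv2.imwrite(f"pics/{sys.argv[2]}.png",np.hstack(out))
E
python3 held.py .011 h1
```

```text
[0.47203267 0.32496011 0.12991566] [-179.93379148   -0.51964119   33.98691115] [ 1.69944034  0.82658062 -1.19158694] 0.021420783156216167
top 449 along -0.0722 0.0918 across lo/hi by end:
   -0.075 118 b [-0.0093  0.0095] z [0.1329 0.1426 0.1485]
   -0.05 172 b [-0.0093  0.0101] z [0.137  0.1449 0.1488]
   0.05 92 b [-0.0094  0.0123] z [0.1376 0.1468 0.1505]
side 244 along -0.0745 0.0808 across lo/hi by end:
   -0.075 78 b [-0.0125  0.0058] z [0.1265 0.1362 0.1442]
   -0.05 78 b [-0.0124  0.0036] z [0.128  0.1406 0.1456]
   0.022 57 b [-0.0118  0.0025] z [0.1281 0.1392 0.1464]
   0.05 26 b [-0.0126  0.006 ] z [0.1219 0.1334 0.145 ]
```

View pics/h1.png

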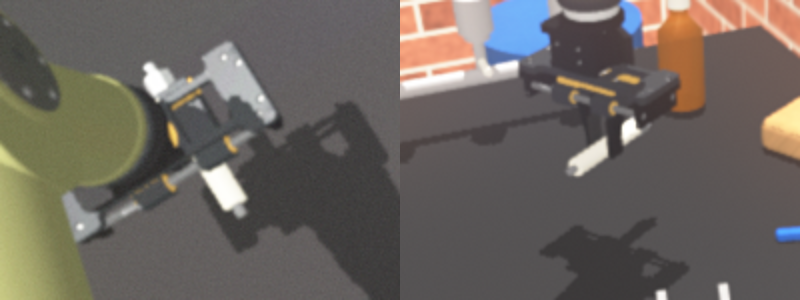

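The slim cartridge is held level and spans -72 to +92 mm about the tool, so it is centred in the grip. I'll move to the narrow cradle.

Request:
drive_tool --moves "-0.01 0.015 0 2 -1;-0.03 0.047 0 4 -1;-0.058 0.09 0 7 -1;-0.086 0.133 0 10 -1;-0.114 0.176 0 13 -1;-0.142 0.22 0 16 -1;-0.17 0.263 0 18 -1;-0.197 0.305 0 18 -1"

```text
time_s: 5.5
tool_pos: [0.474, -0.0357, 0.1231]
tool_rot: [-180.0, 0.2, 15.8]
force: [1.3, -0.3, -1.5]
grip_width: 0.0209
```

```bash
python3 -c "
from h import *
o=get_obs();print(o['tool_pos'],o['tool_rot'],o['grip_width'],o['qpos'])
D=read_camera('side')[1];P=cloud('side',D)[1]
q=P[(np.hypot(P[:,0]-.478,P[:,1]+.1095)<.08)&(P[:,2]>.015)&(P[:,2]<.07)]
print(len(q),cv2.minAreaRect((q[:,:2]*1000).astype(np.float32)))
D=read_camera('top')[1];P=cloud('top',D)[1]
q=P[(np.hypot(P[:,0]-.478,P[:,1]+.1095)<.08)&(P[:,2]>.015)&(P[:,2]<.07)]
print(len(q),cv2.minAreaRect((q[:,:2]*1000).astype(np.float32)))
q=P[(np.hypot(P[:,0]-.478,P[:,1]+.1095)<.08)&(P[:,2]>.003)&(P[:,2]<.07)]
print(len(q),cv2.minAreaRect((q[:,:2]*1000).astype(np.float32)))
"
```

```text
[ 0.47399203 -0.03566363  0.12312823] [-1.79954485e+02  1.50804792e-01  1.58250159e+01] 0.020909278452711063 [-35.25085072   0.86101758  36.99659606 115.38789347  -0.57369118
  64.08306255 -72.180238  ]
282 ((478.64837646484375, -109.72931671142578), (86.45294189453125, 35.78315734863281), 16.44980239868164)
0 ((0.0, 0.0), (0.0, 0.0), 0.0)
0 ((0.0, 0.0), (0.0, 0.0), 0.0)
```

Request:
drive_tool --moves "-0.008 0.03 0 0 -1;-0.018 0.068 0 0 -1;-0.018 0.068 0.01 0 -1;-0.018 0.068 0.03 0 -1;-0.018 0.068 0.04 0 -1;-0.018 0.068 0.04 0 -1;-0.018 0.068 0.04 0 -1;-0.018 0.068 0.04 0 -1"

```text
time_s: 6.4
tool_pos: [0.4782, -0.1026, 0.0851]
tool_rot: [180.0, -0.1, 16.0]
force: [0.7, -0.3, -0.9]
grip_width: 0.021
```

```bash
python3 held.py .011 h2
```

```text
[ 0.47823866 -0.10262848  0.08510622] [ 1.79988502e+02 -5.31296102e-02  1.60273153e+01] [ 0.71574565 -0.28377824 -0.87592241] 0.021015595574436594
top 225 along 0.0492 0.0911 across lo/hi by end:
   0.05 161 b [-0.0092  0.0134] z [0.0925 0.101  0.1046]
side 283 along -0.0716 0.0349 across lo/hi by end:
   -0.075 111 b [-0.0118  0.008 ] z [0.0848 0.0955 0.1029]
   -0.05 152 b [-0.0118  0.0045] z [0.0873 0.0999 0.1037]
```

View pics/h2.png

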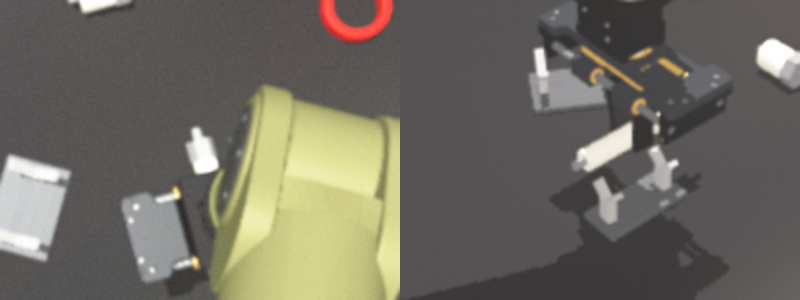

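The slim cartridge is over the narrow cradle but about 7 mm short in -y. I'll correct that and lower it.

Request:
drive_tool --moves "-0.002 0.007 0 0 -1;-0.002 0.007 0 0 -1;-0.002 0.007 0.01 0 -1;-0.002 0.007 0.018 0 -1;-0.002 0.007 0.024 0 -1;-0.002 0.007 0.028 0 -1;-0.002 0.007 0.03 0 -1;-0.002 0.007 0.03 0 -1"

```text
time_s: 7.3
tool_pos: [0.4776, -0.11, 0.0542]
tool_rot: [-180.0, 0.0, 16.0]
force: [0.6, 0.6, -0.8]
grip_width: 0.021
```

Request:
drive_tool --moves "0 0 0.002 0 -1;0 0 0.004 0 -1;0 0 0.006 0 -1;0 0 0.008 0 -1;0 0 0.009 0 -1;0 0 0.01 0 -1;0 0 0.01 0 -1;0 0 0.01 0 -1"

```text
time_s: 8.1
tool_pos: [0.4782, -0.1105, 0.045]
tool_rot: [180.0, -0.0, 16.0]
force: [-1.1, -1.9, 3.3]
grip_width: 0.0215
```

Contact with the V shows as about 4 N. I'll ease down 1 mm and open gently.

Request:
drive_tool --moves "0 0 0.001 0 -1;0 0 0.001 0 -1;0 0 0.001 0 -0.45;0 0 0.001 0 -0.4;0 0 0.001 0 -0.3;0 0 0.001 0 -0.1;0 0 0.001 0 0;0 0 0.001 0 0.1"

```text
time_s: 8.9
tool_pos: [0.4777, -0.11, 0.0434]
tool_rot: [-180.0, 0.0, 16.0]
force: [0.9, 0.4, -0.8]
grip_width: 0.0439
```

Request:
drive_tool --moves "0 0 0 0 0.1;0 0 -0.01 0 0.1;0 0 -0.03 0 0.1;0 0 -0.06 0 0.1;0 0 -0.1 0 0.5;0 0 -0.1 0 1;0 0 -0.1 0 1;0 0 -0.1 0 1"

```text
time_s: 9.7
tool_pos: [0.4772, -0.1099, 0.1431]
tool_rot: [-180.0, 0.0, 16.0]
force: [0.3, -0.3, -0.3]
grip_width: 0.0723
```

Request:
drive_tool --moves "0 0.03 0 0 1;-0.002 0.07 0 -3 1;-0.002 0.11 0 -7.5 1;-0.002 0.15 0 -7.5 1;-0.002 0.19 0 -7.5 1;-0.002 0.23 0 -7.5 1;-0.002 0.268 0 -7.5 1;-0.002 0.268 0 -7.5 1"

```text
time_s: 10.5
tool_pos: [0.5473, -0.3743, 0.1413]
tool_rot: [179.9, 0.3, 23.1]
force: [-0.7, 0.0, -0.1]
grip_width: 0.0867
```

```bash
cat > slim.py <<'E'
from h import *
import sys
x0,y0,ang,zs,r,nm=[float(v) for v in sys.argv[1:6]]+[sys.argv[6]]
o=get_obs();print(o["tool_pos"],o["tool_rot"])
t=np.radians(ang);ax=np.array([np.cos(t),np.sin(t)]);n=np.array([-ax[1],ax[0]]);out=[]
for c in ("top","side"):
    I,D=read_camera(c);u,P=cloud(c,D);d=P[:,:2]-[x0,y0]
    a=d@ax;b=d@n
    q=(abs(a)<.13)&(abs(b)<.045)&(P[:,2]>zs-r*.3)&(P[:,2]<zs+r+.012)
    if q.sum()>20:
        print(c,q.sum(),cv2.minAreaRect((P[q][:,:2]*1000).astype(np.float32)),"along",a[q].min().round(4),a[q].max().round(4))
        for lo,hi in ((-.07,-.03),(-.03,.03),(.03,.07)):
            s=q&(a>lo)&(a<hi)
            if s.sum()>8: print("  ",lo,s.sum(),"b",np.percentile(b[s],[3,97]).round(4),"ztop",np.percentile(P[s][:,2],97).round(4))
    K=calibration(c);T=np.linalg.inv(K["cam_to_world"])@[x0,y0,zs,1];K=np.array(K["intrinsics"])
    uv=np.array([K[0,2]+K[0,0]*T[0]/-T[2],K[1,2]+K[1,1]*T[1]/T[2]]).astype(int)
    x,y=np.clip(uv-[100,75],0,[440,330]);out.append(cv2.resize(I[y:y+150,x:x+200,::-1],(400,300)))
cv2.imwrite(f"pics/{nm}.png",np.hstack(out))
E
echo SLIM;python3 slim.py .478 -.1095 16 .0516 .011 s1;echo THICK; python3 slim.py .549 -.368 23.5 .018 .018 t1
```

```text
SLIM
[ 0.54725775 -0.37426653  0.14130775] [179.88399207   0.34383682  23.10931171]
top 861 ((486.98040771484375, -105.92523193359375), (163.8660430908203, 32.81732177734375), 15.700994491577148) along -0.0723 0.0915
   -0.07 206 b [-0.0127  0.0146] ztop 0.0647
   -0.03 328 b [-0.009   0.0108] ztop 0.0648
   0.03 240 b [-0.012   0.0144] ztop 0.064
side 739 ((488.97052001953125, -111.34713745117188), (165.6728973388672, 27.96331214904785), 15.687817573547363) along -0.0728 0.0929
   -0.07 197 b [-0.0136  0.0064] ztop 0.0635
   -0.03 285 b [-0.0124  0.0044] ztop 0.0634
   0.03 184 b [-0.0134  0.0049] ztop 0.0634
THICK
[ 0.54829205 -0.36889191  0.14155993] [-1.79877576e+02  1.77938940e-01  2.33666655e+01]
top 804 ((555.572509765625, -358.37811279296875), (162.95985412597656, 41.58086013793945), 16.798185348510742) along -0.0723 0.0911
   -0.07 138 b [0.0017 0.019 ] ztop 0.0349
   -0.03 218 b [0.0102 0.0187] ztop 0.0352
   0.03 327 b [-0.0144  0.0178] ztop 0.0385
side 1717 ((555.01611328125, -368.33642578125), (155.28582763671875, 40.77275085449219), 23.612632751464844) along -0.0723 0.083
   -0.07 508 b [-0.0175  0.0137] ztop 0.0365
   -0.03 656 b [-0.0186  0.0129] ztop 0.0371
   0.03 418 b [-0.0204  0.0121] ztop 0.037
```

View pics/s1.png

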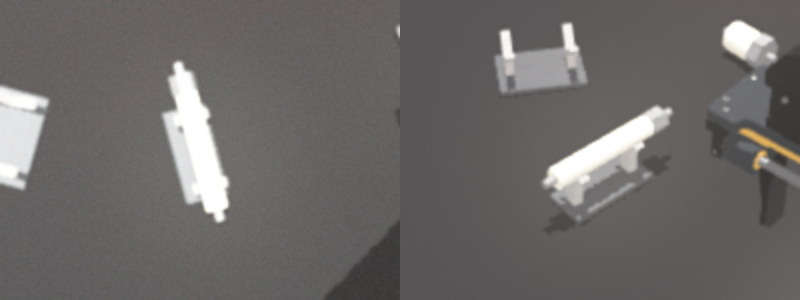

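The slim cartridge rests level in both Vs, centred, with its top at 64 mm against an expected 62.6 mm. The thick one lies centred under the tool, so I'll descend and grip it.

Request:
drive_tool --moves "0 0 0.04 0 1;0 0 0.08 0 1;0 0 0.11 0 1;0 0 0.125 0 1;0 0 0.133 0 1;0 0 0.137 0 1;0 0 0.137 0 1;0 0 0.137 0 -1" --grip_force 35

```text
time_s: 11.5
tool_pos: [0.5507, -0.3688, 0.0081]
tool_rot: [179.9, -0.1, 23.5]
force: [-0.3, -0.1, 0.8]
grip_width: 0.0842
```

Request:
drive_tool --moves "0 0 0 0 -1;0 0 0 0 -1;0 0 0 0 -1;0 0 0 0 -1;0 0 0 0 -1;0 0 0 0 -1;0 0 0 0 -1;0 0 0 0 -1"

```text
time_s: 12.3
tool_pos: [0.5498, -0.3683, 0.0066]
tool_rot: [180.0, -0.0, 23.5]
force: [-0.1, -0.8, 0.6]
grip_width: 0.0355
```

Request:
drive_tool --moves "0 0 0 0 -1;0 0 0 0 -1;0 0 -0.01 0 -1;0 0 -0.03 0 -1;0 0 -0.06 0 -1;0 0 -0.1 0 -1;0 0 -0.14 0 -1;0 0 -0.14 0 -1"

```text
time_s: 13.1
tool_pos: [0.5524, -0.3709, 0.1536]
tool_rot: [179.5, -0.4, 23.5]
force: [1.1, -0.8, -1.5]
grip_width: 0.035
```

```bash
python3 held.py .018 h3
```

```text
[ 0.55238954 -0.3709385   0.15362187] [179.51705702  -0.37962992  23.4861799 ] [ 1.05621132 -0.76812042 -1.49874761] 0.035039732548307
top 810 along -0.0726 0.0909 across lo/hi by end:
   -0.075 175 b [-0.0089  0.0204] z [0.1634 0.178  0.1846]
   -0.05 51 b [-0.0085  0.0206] z [0.1658 0.1808 0.184 ]
   0.022 171 b [-0.0118  0.0185] z [0.1623 0.18   0.1849]
   0.05 326 b [-0.0106  0.0203] z [0.1668 0.1814 0.1857]
side 852 along -0.0734 0.0795 across lo/hi by end:
   -0.075 429 b [-0.0138  0.0178] z [0.1488 0.1676 0.1795]
   -0.05 369 b [-0.0149  0.0163] z [0.1613 0.1765 0.1802]
   0.022 18 b [0.0094 0.0162] z [0.1716 0.1748 0.1782]
```

The thick cartridge is held level and centred, spanning -73 to +91 mm. I'll carry it high to the wide cradle.

Request:
drive_tool --moves "0.006 -0.02 0 3 -1;0.018 -0.06 0 8 -1;0.031 -0.105 0 14 -1;0.045 -0.155 0 20 -1;0.059 -0.205 0 26 -1;0.074 -0.255 0 32 -1;0.089 -0.305 0 37.5 -1;0.102 -0.35 0 37.5 -1"

```text
time_s: 14.0
tool_pos: [0.503, -0.0152, 0.145]
tool_rot: [179.9, 0.1, -14.1]
force: [1.3, 0.8, -2.1]
grip_width: 0.0349
```

```bash
python3 - <<'E'
from h import *
for c in ("top","side"):
    P=cloud(c,read_camera(c)[1])[1]
    for z in (.015,.003):
        q=P[(np.hypot(P[:,0]-.492,P[:,1]-.091)<.08)&(P[:,2]>z)&(P[:,2]<.07)]
        if len(q)>20: print(c,len(q),cv2.minAreaRect((q[:,:2]*1000).astype(np.float32)))
o=get_obs();print(o["tool_pos"],o["tool_rot"],o["qpos"],o["grip_width"])
E
```

```text
top 140 ((491.05230712890625, 92.19024658203125), (51.151214599609375, 81.18327331542969), 75.49832153320312)
top 1214 ((490.4425048828125, 110.03263854980469), (155.28366088867188, 114.45547485351562), 4.308568477630615)
side 182 ((492.32733154296875, 89.26925659179688), (52.85604476928711, 81.86280059814453), 74.65237426757812)
side 987 ((493.4808349609375, 83.84683990478516), (126.78343963623047, 137.9657440185547), 13.400442123413086)
[ 0.50265705 -0.00770584  0.1446396 ] [-179.83284435    0.30442086  -13.24896028] [ -49.87228933    4.10571578   50.26196146  110.75951897   -3.68230549
   66.9156109  -101.47183595] 0.03493276736137205
```

Request:
drive_tool --moves "-0.01 -0.03 0 0.5 -1;-0.022 -0.06 0 0.5 -1;-0.035 -0.092 0 0.5 -1;-0.035 -0.092 0.01 0.5 -1;-0.035 -0.092 0.03 0.5 -1;-0.035 -0.092 0.05 0.5 -1;-0.035 -0.092 0.055 0.5 -1;-0.035 -0.092 0.055 0.5 -1"

```text
time_s: 14.9
tool_pos: [0.492, 0.0796, 0.0901]
tool_rot: [179.8, 0.2, -14.5]
force: [-0.6, 1.3, -1.3]
grip_width: 0.0349
```

```bash
python3 held.py .018 h4
```

```text
[0.49196017 0.07964774 0.09010605] [ 1.79846857e+02  1.54133053e-01 -1.45325578e+01] [-0.60237332  1.29110342 -1.32709855] 0.03494456583102133
top 25
side 639 along -0.0698 0.0912 across lo/hi by end:
   -0.075 92 b [-0.0177  0.0062] z [0.0937 0.1089 0.1207]
   -0.05 172 b [-0.0184  0.0062] z [0.093  0.1099 0.1212]
   0.022 99 b [-0.0202 -0.0123] z [0.091  0.104  0.1123]
   0.05 199 b [-0.0215  0.0071] z [0.087  0.1118 0.1217]
```

View pics/h4.png

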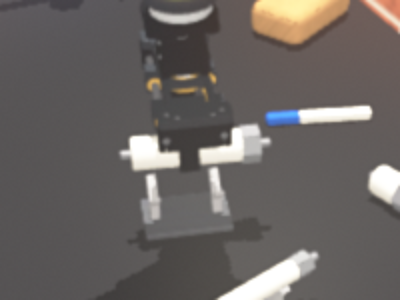

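The side view shows the cartridge over the wide cradle, about 11 mm short in +y. I'll correct that and lower it.

Request:
drive_tool --moves "-0.003 -0.011 0 0 -1;-0.003 -0.011 0 0 -1;-0.003 -0.011 0.01 0 -1;-0.003 -0.011 0.02 0 -1;-0.003 -0.011 0.028 0 -1;-0.003 -0.011 0.033 0 -1;-0.003 -0.011 0.036 0 -1;-0.003 -0.011 0.036 0 -1"

```text
time_s: 15.8
tool_pos: [0.4929, 0.0918, 0.055]
tool_rot: [180.0, 0.0, -14.5]
force: [-0.5, -1.0, -2.1]
grip_width: 0.035
```

Request:
drive_tool --moves "0 0 0.002 0 -1;0 0 0.004 0 -1;0 0 0.006 0 -1;0 0 0.008 0 -1;0 0 0.01 0 -1;0 0 0.011 0 -1;0 0 0.011 0 -1;0 0 0.011 0 -1"

```text
time_s: 16.6
tool_pos: [0.4933, 0.0921, 0.0446]
tool_rot: [-180.0, -0.0, -14.5]
force: [-0.3, -0.3, -2.3]
grip_width: 0.035
```

Request:
drive_tool --moves "0 0 0.0005 0 -1;0 0 0.001 0 -1;0 0 0.0015 0 -1;0 0 0.002 0 -1;0 0 0.0025 0 -1;0 0 0.003 0 -1;0 0 0.003 0 -1;0 0 0.003 0 -1"

```text
time_s: 17.4
tool_pos: [0.4936, 0.092, 0.0426]
tool_rot: [-180.0, 0.0, -14.5]
force: [-3.8, -1.7, 8.5]
grip_width: 0.0351
```

Contact shows as about 11 N. I'll open and retreat.

Request:
drive_tool --moves "0 0 0 0 -1;0 0 0 0 -0.15;0 0 0 0 -0.1;0 0 0 0 0;0 0 0 0 0.1;0 0 0 0 0.3;0 0 0 0 0.5;0 0 0 0 0.5"

```text
time_s: 18.2
tool_pos: [0.4932, 0.0921, 0.0415]
tool_rot: [-180.0, 0.0, -14.5]
force: [0.1, -0.2, -0.3]
grip_width: 0.0621
```

Request:
drive_tool --moves "0 0 0 0 0.5;0 0 -0.01 0 0.5;0 0 -0.03 0 0.5;0 0 -0.06 0 0.5;0 0 -0.1 0 0.5;0 0 -0.14 0 0.5;0 0 -0.17 0 0.5;0 0 -0.17 0 0.5"

```text
time_s: 19.0
tool_pos: [0.4961, 0.0924, 0.2167]
tool_rot: [-179.6, -0.4, -14.5]
force: [-0.0, -0.3, 0.1]
grip_width: 0.0652
```

Request:
drive_tool --moves "0 -0.04 0 0 0.5;0 -0.08 0 0 0.5;0 -0.12 0 0 0.5;0 -0.16 0 0 0.5;0 -0.2 0 0 0.5;0 -0.22 0 0 0.5;0 -0.22 0 0 0.5;0 -0.22 0 0 0.5"

```text
time_s: 19.8
tool_pos: [0.548, 0.3043, 0.2109]
tool_rot: [179.9, 0.0, -14.5]
force: [0.5, -2.0, -0.1]
grip_width: 0.0651
```

```bash
echo THICK;python3 slim.py .492 .091 -14.3 .0535 .018 f1;echo SLIM; python3 slim.py .478 -.1095 16 .0516 .011 f2; python3 -c "
import cv2,numpy as np
cv2.imwrite('pics/f.png',np.vstack([cv2.imread('pics/f1.png'),cv2.imread('pics/f2.png')]))"
```

```text
THICK
[0.54802084 0.30427066 0.21087006] [ 1.79874654e+02  1.16728093e-02 -1.44975394e+01]
top 1359 ((500.8125915527344, 89.53854370117188), (50.529937744140625, 163.52777099609375), 75.98238372802734) along -0.0728 0.0906
   -0.07 318 b [-0.0175  0.018 ] ztop 0.0733
   -0.03 534 b [-0.016   0.0173] ztop 0.0732
   0.03 393 b [-0.0189  0.0203] ztop 0.0736
side 955 ((500.569091796875, 82.39897155761719), (41.873226165771484, 162.90557861328125), 77.37893676757812) along -0.0713 0.0918
   -0.07 219 b [-0.0188  0.0085] ztop 0.0717
   -0.03 379 b [-0.0195  0.0071] ztop 0.0721
   0.03 266 b [-0.0201  0.0085] ztop 0.0724
SLIM
[0.54841903 0.30308638 0.21155423] [ 1.79952824e+02  1.07165214e-05 -1.46239825e+01]
top 865 ((486.7884521484375, -106.37406158447266), (163.1780242919922, 34.152339935302734), 17.7702693939209) along -0.0723 0.0911
   -0.07 206 b [-0.0135  0.0117] ztop 0.0647
   -0.03 327 b [-0.0088  0.0109] ztop 0.0648
   0.03 245 b [-0.0123  0.0141] ztop 0.0649
side 741 ((490.2242736816406, -110.89292907714844), (165.67515563964844, 29.741378784179688), 16.148122787475586) along -0.0715 0.0942
   -0.07 202 b [-0.0159  0.0064] ztop 0.0638
   -0.03 275 b [-0.0127  0.0048] ztop 0.0641
   0.03 189 b [-0.0149  0.0053] ztop 0.0637
```

View pics/f.png

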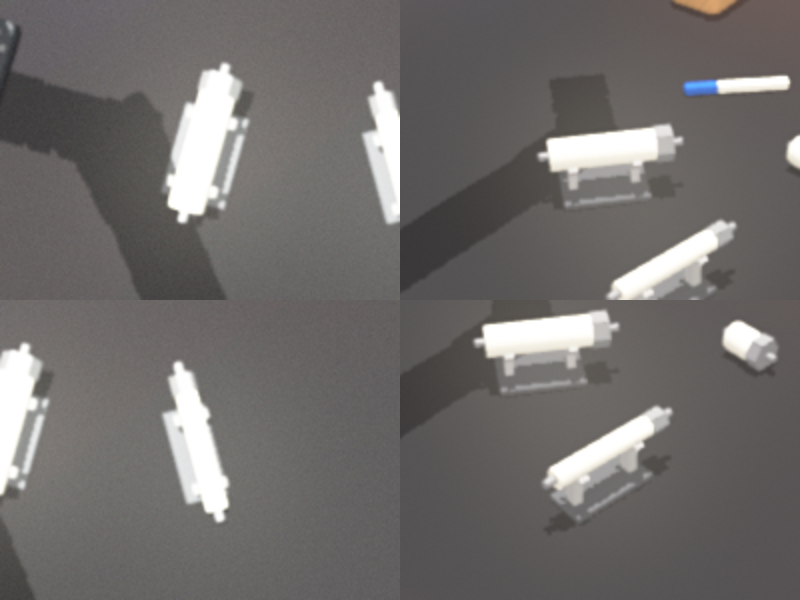

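Both cartridges lie level in their Vs, centred and clear of the arm, and the tops are at the expected heights. I'll hand the job in.

```bash
python3 -c "
from h import *
print(np.abs(get_obs()['joint_velocities']).max()); print(sign_off())"
```

```text
0.25253531469798435
the job is handed in; nothing more can be done
None
```

Both cartridges are in their cradles: the slim one in the narrow V-forks and the thick one in the wide V-forks. I lowered each until it touched the Vs before opening the fingers. I handed the job in about 20 s into the 58 s allowed, and it reported no verdict.

| Last check | Thick in wide cradle | Slim in narrow cradle |
|---|---|---|
| Offset of mid-housing along the Vs | about 1 mm | about 1 mm |
| Axis against the Vs | about 2° | about 2° |
| Height of the top (seated value) | 72–73.5 mm (71.5 mm) | 64–65 mm (62.6 mm) |

- **Height:** both tops read about 1–2 mm high, within the camera calibration error of about 2 mm. The tops were level along their length, so I take both as fully seated.
- **Disagreements:** the two cameras' outline centres differed by about 5–7 mm across the axis because each sees a different side of the cartridge. The side network also labelled the slim cartridge as the thick one in its first picture; I settled that from the depth data.
- **Hand-in:** the arm was clear of everything, about 0.2 m away and still. No checks failed.

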